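# Wedge the canape carousel tight on its spindle

## Task

The serving carousel is loose on its spindle. Take the orange wedge from the wooden rack, start it tip down in the gap between the blue hub and the steel spindle, and gently press or tap it down until it is firmly tight, without forcing it so hard that the hub cracks; then let go, leaving it upright and wedged. Leave the other wedges, the dishes, tins and spoon where they are.

Things in the scene. Friction and masses are not known exactly. Their poses are not given: they have to be found in the camera images.
- wedge_head (a point): Centre of the orange plastic wedge's head (40 to 85 g), upright, tip down, in one of the rack's three slots (any). Head 30 mm (own x) by 32 mm (own y) by 32 mm high (z, up); grip it across its 32 mm, where the fingers have free room. In the rack its underside rests on the rack, 78 mm above the table; lift it at least 70 mm to draw it clear.
- wedge_tip (a point): Middle of the tip of the orange wedge, 84 mm below the head's centre. Below the head is the blade, 68 mm long, 20 mm wide along y all the way; along x it tapers from 22 mm thick under the head to 5 mm at the tip, equally on both faces (1 mm thinner for every 4 mm down). Same either way round. Held off centre it leans on one face and feels tight too early: ease it sideways or let go and push on its head.
- keyway (a point): Middle of the throat of the gap between hub and spindle, 85 mm above the table. x points across the gap from spindle to hub wall, y along it, z up: the wedge goes in from above, x along x (either way round). Gap 26 mm along y, 60 mm deep, nominally 14 mm across at the throat, narrowing downwards with the wedge's taper. Flared lips at both faces rise 6 mm above the throat.
- carousel: Fixed wooden disc, 250 mm across, top 25 mm above the table, with a blue hub 58 x 46 mm, 60 mm high, round a steel spindle; origin under the disc's centre, the keyway 16 mm from it along x. The spindle stands up to 2.5 mm nearer or farther each run, which no given pose shows: the wedge becomes snug with its tip anywhere from 26 to 46 mm below the throat.
- spindle_top (a point): Nominal middle of the spindle's top, 85 mm above the table. Once the wedge is snug the spindle gives a little along x on a rubber bush (40 N per mm), so resistance to pushing down climbs several N per mm. A downward push of 12 to 18 N makes the wedge properly tight; it then stays by friction. Over 27 N between wedge and hub cracks the hub. Friction varies from run to run.
- rack_mid (a point): Middle of the top face of the light wooden wedge rack (190 mm along its x, 60 mm along y, 78 mm high, fixed). Slots at -58, 0 and +58 mm along x; all wedges stand with the rack's orientation.
- wedge_thin_head (a point): Centre of the head of the white wedge (bystander, in the rack).
- wedge_thick_head (a point): Centre of the head of the grey wedge (bystander, in the rack).
- dish0: Small black dish, 68 mm across, 12 mm high, on the carousel's disc (bystander); origin under its centre.
- dish1: Second small black dish on the carousel's disc (bystander).
- dish2: Black dish, 90 mm across, on the table (bystander).
- tin0: Flat golden tin, 72 mm across, 24 mm high, on the table (bystander).
- tin1: Second golden tin (bystander).
- spoon: Steel spoon with a wooden handle on the table (bystander).
Things that resemble listed ones, but are neither listed nor needed, are in the scene too. There is more than one size of the part that bears wedge_head; the job needs the smaller.

How it is judged:
By the outcome, as a careful person would: the job done as asked, in the order asked, and still so for the second after the job is handed in, with the robot touching nothing.
It also fails if it takes over 56 s, if anything falls off the work surface, if the arm or the gripper's body presses on something with over 40 N, if the wrist force passes 120 N, or if a joint passes its speed limit or range.

## Robot

A 6-joint arm with a two-finger parallel gripper is mounted at the origin on the work surface. World frame = base frame: x ahead of the robot, y to its left, z up, the work surface at z = 0. Lengths are in m, angles in rad, forces in N, time in s.
With the tool pointing down it reaches from about 0.35 to 0.975 m from the base axis. Payload 4.9 kg.
Tool frame: the origin (TCP) lies between the finger pads; the fingertips stand 14 mm ahead of it and the grasp point (between the pads) lies 5 mm behind it (manip.tcp_to_tips is the distance from the TCP to the fingertips, in m); z points along the fingers, y is the line along which they close (so a half turn about z gives the same grasp; the last joint's range is limited). The gripper opens to 85 mm and grips with 20 to 120 N. Pads are 22 mm wide; open, the fingers measure 114 mm over their backs; the gripper's body (76 mm by 85 mm) begins 54 mm behind the grasp point. The pads swing forward as they close: fully open they stand 13 mm farther back than shut.
Start: joints at [1.03, 0.053, 1.613, -0, 1.476, -0.119], TCP at [0.256, 0.57, 0.245] pointing down, gripper open.
Joint ranges: [-3.01, 3.01], [-1.01, 2.22], [0.06, 2.58], [-1.02, 4.17], [0.09, 2.62], [-3.14, 3.14]. Speed limits (rad/s): [2.57, 2.57, 3.14, 3.14, 3.14, 3.14].

## Interface

Orientations are given as a unit quaternion [w, x, y, z].
In Python, from plant import manip gives the robot as it stands.
- The arm moves only by the tool servo_tool, never from a script. Its argument "moves" is a list that holds one entry, the list of rows, each a list of 7 numbers: the shift along the tool's x, y, z in mm, then the turn, a rotation vector about the tool's x, y, z in degrees, then the finger opening in mm, from 0 to 85.4. In form: [[[x, y, z, ax, ay, az, fingers], ...]]. A call has 1 to 12 rows; each row shifts and turns the commanded pose from where the row before left it, along the tool's axes as they then stand; what a row does not reach is not made up. A row lasts 1/8 s, in which the tool goes at most 62.5 mm and 10.7 degrees, less where a joint would pass 70% of its speed; a pose out of reach is approached as far as the arm can. A call with a gripper value outside its range is refused whole. The fingers move at their own pace and stop on an object; the grip force is fixed at half the most. Time passes only in rows, so rows that do not move let the fingers close. It gives the time, the measured TCP pose, the force, the opening and the grip force at its end, in the units of the state.
- manip.state(): the state, without advancing time (a new reading comes with each control period).
- manip.grab_frame(name): name is "scene" or "top" or "wrist"; returns a dict with "image" (400x640x3 uint8, blue, green, red), "mtx" (3x3 intrinsics, pixels), "eye" and "rotation" of the camera in the world. Camera axes: x right, y down, z forward; pixel columns grow to the right and rows downward; lengths in m; the calibration is good to about 2 mm. A picture is of the moment at which its call begins. There is no depth.
- manip.job_done(): hands the job in; it is judged then, once.
The state is a dict: "time": time; "joint_pos": joint angles; "joint_vel": joint speeds; "joint_efforts": joint torques, N m; "tool_pos": TCP position; "tool_rot": TCP orientation; "contact_force": force on the tool from outside, world axes, zero at the start; "ft_torque": the same for the moment, N m; "gripper_width": opening from 0.0 (shut) to 1.0 (fully open); "grasp_force": force on a finger pad.
Only numpy, scipy, OpenCV 4.12 (cv2) and the standard library are available. Lean on these libraries where they do the work, as an engineer would, in place of code of your own. Each camera call takes 0.05 s, during which the arm holds its last target. There are 200 camera calls.

## Working session

There is one attempt and no reset: what is moved stays moved. The work goes in short steps, Python scripts to look and compute and a tool call to move; the robot and the scene stay as the last step left them, time stands still between calls to the robot, and variables do not carry over. Pictures are saved under pics/ and viewed, at most 10 in all, crops included, and the job is handed in when it is done.

Besides the shell and the picture viewer there is one more tool, called after "Request:" as name([rows], argument=value, ...), one row to a line, values as JSON. servo_tool: Moves the arm, as the interface text tells. Its arguments: {"type":"object","properties":{"moves":{"type":"array"}},"required":["moves"]}

```bash
mkdir -p pics; ls; python3 - <<'E'
from plant import manip
import cv2,numpy as np
for n in("scene","top"):
    f=manip.grab_frame(n); cv2.imwrite(f"pics/{n}0.png",f["image"]); np.savez(f"pics/{n}0.npz",**f)
    print(n,f["mtx"],f["eye"],f["rotation"])
print(manip.state(),manip.tcp_to_tips)
E
```

```text
pics
scene [[366.78587444   0.         315.57298214]
 [  0.         366.78587444 199.57367848]
 [  0.           0.           1.        ]] [1.02324199 0.50712485 0.69522832] [-0.13233698  0.28043995  0.87181031 -0.37919274]
top [[463.91942206   0.         313.95965351]
 [  0.         463.91942206 202.37524538]
 [  0.           0.           1.        ]] [ 0.58700358 -0.03630184  1.18203869] [ 0.0084978  -0.70608428  0.70794438 -0.01369409]
{'time': 0.1, 'joint_pos': array([ 1.02998147e+00,  5.32826396e-02,  1.61415652e+00,  1.67792412e-05,
        1.47596063e+00, -1.19010210e-01]), 'joint_vel': array([ 8.81195595e-04, -2.01517490e-03, -3.48058076e-03,  5.24930157e-06,
        1.26768944e-05,  1.01372728e-03]), 'joint_efforts': array([ 2.13099629e-04, -3.94904816e+01, -3.71364105e+01, -1.37427769e-04,
        3.94122675e-03,  9.05839585e-06]), 'tool_pos': array([0.25560802, 0.56976438, 0.2441911 ]), 'tool_rot': array([-3.00620575e-04,  2.09343011e-01,  9.77841852e-01, -8.52132596e-04]), 'contact_force': array([-0.62708201,  0.36288285,  0.11776992]), 'ft_torque': array([-0.017579  , -0.03783207,  0.00718667]), 'grasp_force': 0.0, 'gripper_width': 1.0005395400147026} 0.014
```

View pics/top0.png

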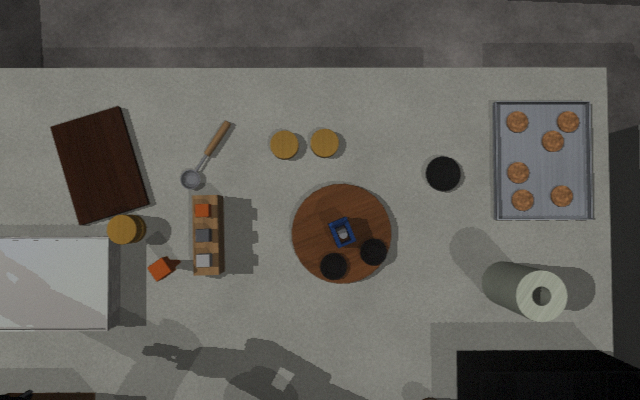

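View pics/scene0.png

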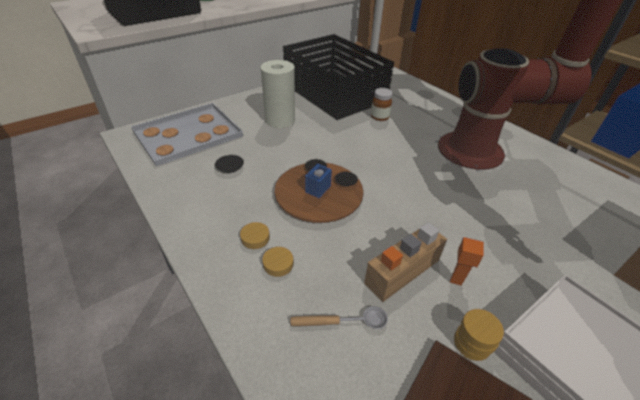

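The top view shows the rack at about (207,235), with the small orange wedge at (203,210). The larger orange decoy stands apart at (161,268), and the blue hub is at (342,232).

```bash
cat > h.py <<'E'
import numpy as np,cv2
from scipy.spatial.transform import Rotation as R
def rot(q): return R.from_quat(np.roll(q,-1)).as_matrix()
def cast(f,uv,z):
    uv=np.atleast_2d(uv).astype(float)
    d=np.c_[uv,np.ones(len(uv))]@np.linalg.inv(f["mtx"]).T@rot(f["rotation"]).T
    return f["eye"]+d*((z-f["eye"][2])/d[:,2])[:,None]
def proj(f,p):
    c=(np.atleast_2d(p)-f["eye"])@rot(f["rotation"])@f["mtx"].T
    return c[:,:2]/c[:,2:]
def blobs(f,lo,hi,z,amin=30):
    m=cv2.inRange(cv2.cvtColor(f["image"],cv2.COLOR_BGR2HSV),lo,hi)
    for c in cv2.findContours(m,cv2.RETR_EXTERNAL,cv2.CHAIN_APPROX_NONE)[0]:
        if cv2.contourArea(c)<amin: continue
        w=cast(f,c[:,0],z)[:,:2]
        r=cv2.minAreaRect((w*1000).astype(np.float32))
        yield c[:,0].mean(0).round(1),cv2.contourArea(c),np.round(r[0],1),np.round(r[1],1),round(r[2],1)
E
python3 - <<'E'
from h import *
f=dict(np.load("pics/top0.npz"))
print("orange");[print(*b) for b in blobs(f,(3,150,90),(13,255,255),.11)]
print("blue");[print(*b) for b in blobs(f,(105,120,40),(130,255,255),.085)]
print("disc");[print(*b) for b in blobs(f,(5,60,40),(20,200,160),.025,2000)]
im=f["image"]
a=cv2.resize(im[185:285,150:230],None,fx=6,fy=6,interpolation=cv2.INTER_CUBIC)[:600,:400]
a=cv2.resize(im[190:280,180:230],(330,594),interpolation=cv2.INTER_CUBIC)
b=cv2.resize(im[212:252,322:362],(460,460),interpolation=cv2.INTER_CUBIC)
c=np.zeros((594,790,3),np.uint8);c[:,:330]=a;c[:460,330:]=b
cv2.imwrite("pics/c1.png",c)
E
```

```text
orange
[359.9 270.7] 119.5 [ 466.9 -154.5] [26.7 68. ] 26.2
[158.8 269.2] 271.5 [468.3 312.6] [38.4 40.5] 35.0
[201.4 209.9] 155.5 [603.7 215.3] [30.1 27.7] 89.9
[313.5 198.2] 81.0 [631.6 -43.1] [15.4 69.4] 32.3
blue
[341.7 231.8] 461.5 [ 551.5 -109.9] [61.3 45.7] 21.6
disc
[207.4 234.2] 2385.0 [543.7 219.2] [199.3  77.6] 1.4
[345.3 235.6] 7080.5 [ 546.4 -112.4] [247.4 247. ] 39.7
[ 89.5 162.3] 5120.5 [717.1 492.4] [258.9 175.7] 17.1
```

View pics/c1.png

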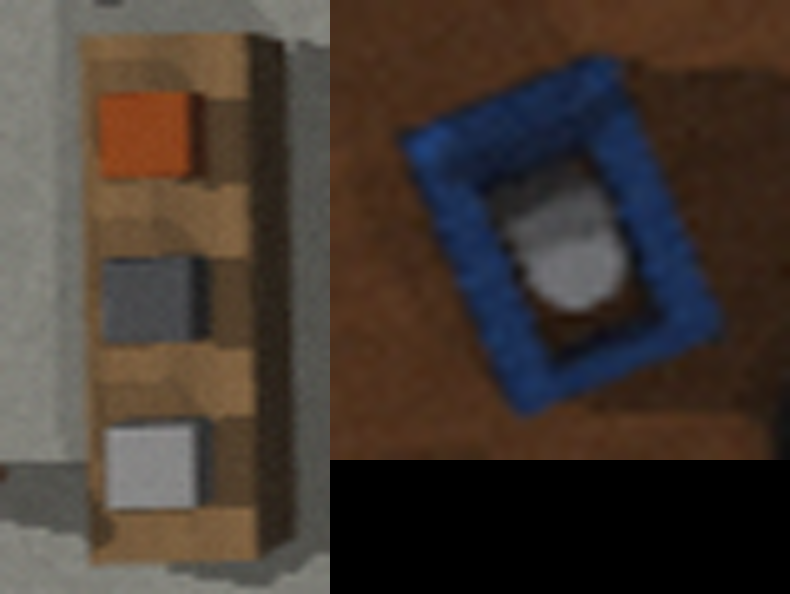

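The crop shows the hub's long axis turned about 22° from world x. The spindle is at crop (573,262), with the gap above it at about (545,185), on the +x side. I'll look at the hub up close first.

Request:
servo_tool([
  [[0,0,0,0,0,-9.2,85],[0,0,0,0,0,-9.2,85],[0,0,0,0,0,-9.2,85],[0,0,0,0,0,-9.2,85],[0,0,0,0,0,-9.2,85],[-2,-53,0,0,0,0,85],[-2,-53,0,0,0,0,85],[-2,-53,0,0,0,0,85],[-2,-53,0,0,0,0,85],[-2,-53,0,0,0,0,85],[-2,-53,0,0,0,0,85],[-2,-53,0,0,0,0,85]],
])

```text
time: 1.6
tool_pos: [0.407, 0.2294, 0.2449]
tool_rot: [-0.0, -0.19, 0.982, -0.0]
contact_force: [0.8, 0.1, -0.3]
gripper_width: 0.994
grasp_force: 0.0
```

Request:
servo_tool([
  [[0,-53,0,0,0,0,85],[0,-53,0,0,0,0,85],[0,-53,0,0,0,0,85],[0,-53,0,0,0,0,85],[0,-53,0,0,0,0,85],[0,-53,0,0,0,0,85],[0,-53,0,0,0,0,85],[0,0,0,0,0,0,85],[0,0,0,0,0,0,85]],
])

```text
time: 2.72
tool_pos: [0.5444, -0.1131, 0.2446]
tool_rot: [-0.001, -0.189, 0.982, 0.001]
contact_force: [0.2, 0.2, 0.8]
gripper_width: 0.994
grasp_force: 0.0
```

```bash
python3 - <<'E'
from plant import manip
from h import *
f=manip.grab_frame("wrist"); cv2.imwrite("pics/w1.png",f["image"]); np.savez("pics/w1.npz",**f)
print(f["eye"],rot(f["rotation"]).round(3),f["mtx"][0,0],manip.state()["tool_pos"],proj(f,[.551,-.110,.085]))
print([*blobs(f,(105,120,40),(130,255,255),.085)])
E
```

```text
[ 0.47357473 -0.14181518  0.37323603] [[-0.371  0.887  0.275]
 [ 0.929  0.354  0.112]
 [ 0.002  0.297 -0.955]] 302.80929878497625 [ 0.54439776 -0.11254163  0.24485764] [[319.67177943 191.23044168]]
[(array([321.8, 187.8]), 2865.5, array([ 547.2, -109.2]), array([67.6, 44.7]), 21.7)]
```

View pics/w1.png

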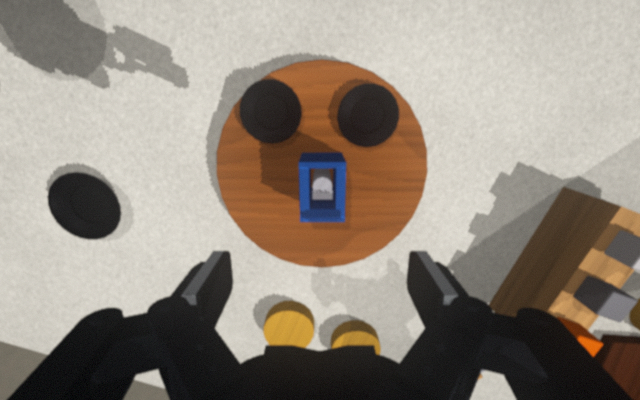

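The wrist view shows the hub at (322,188), with the spindle top at (321,187). The gap is just below it at about row 203, bounded by the near wall at about row 212, and its axis lines up with the tool. I'll crop for detail.

```bash
python3 - <<'E'
from h import *
f=dict(np.load("pics/w1.npz"));t=dict(np.load("pics/top0.npz"))
k=np.array([.5613,-.1065,.085]);a=np.radians(21.7);X=np.array([np.cos(a),np.sin(a),0]);Y=np.array([-X[1],X[0],0])
im=cv2.resize(f["image"][145:230,290:355],None,fx=6,fy=6,interpolation=cv2.INTER_CUBIC)
b=cv2.resize(t["image"][212:252,322:362],(400,400),interpolation=cv2.INTER_CUBIC)
# grid: keyway throat rectangle 14x26
R_=np.array([k+sx*.007*X+sy*.013*Y for sx,sy in((-1,-1),(1,-1),(1,1),(-1,1))])
p=((proj(f,R_)-[290,145]+.5)*6).astype(int);cv2.polylines(im,[p],1,(0,255,0),1)
p=((proj(t,R_)-[322,212]+.5)*10).astype(int);cv2.polylines(b,[p],1,(0,255,0),1)
c=np.zeros((510,790,3),np.uint8);c[:,:390]=im;c[:400,390:]=b
cv2.imwrite("pics/c2.png",c)
# Canny-free: disc ellipse by contour in wrist at z .025
[print(*x) for x in blobs(f,(5,60,40),(20,220,200),.025,8000)]
E
```

```text
[588.3 294.5] 13365.5 [562.5 320.4] [347.7 204.5] 78.2
[313.  154.9] 31197.0 [ 546.5 -109.9] [246.9 246. ] 28.2
```

View pics/c2.png

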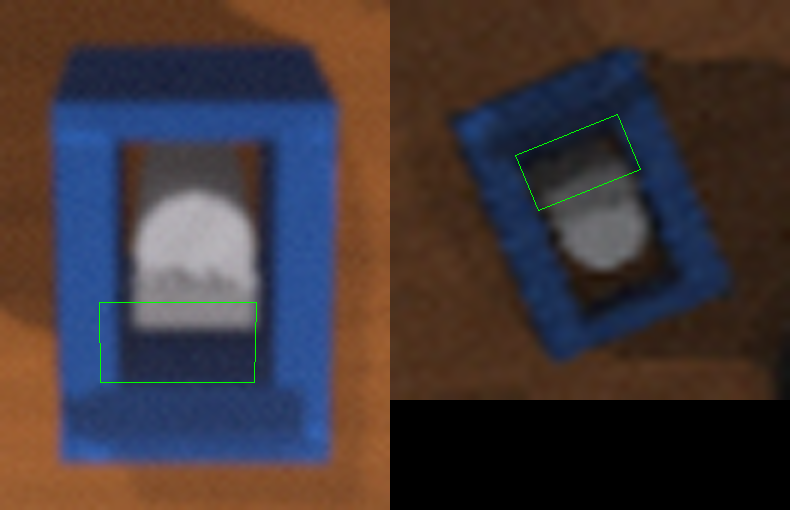

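The two views agree to within about 3 mm on the gap, so I'll refine that with the wedge in hand. Next I move over the orange wedge.

Request:
servo_tool([
  [[0,0,0,0,0,10.4,85],[0,0,0,0,0,10.4,85],[-9.4,46.8,0,0,0,0,85],[-9.4,46.8,0,0,0,0,85],[-9.4,46.8,0,0,0,0,85],[-9.4,46.8,0,0,0,0,85],[-9.4,46.8,0,0,0,0,85],[-9.4,46.8,0,0,0,0,85],[-9.4,46.8,0,0,0,0,85],[0,0,0,0,0,0,85],[0,0,0,0,0,0,85]],
])

```text
time: 4.15
tool_pos: [0.6038, 0.216, 0.2452]
tool_rot: [-0.0, -0.01, 1.0, -0.0]
contact_force: [-0.9, -0.3, -0.3]
gripper_width: 0.996
grasp_force: 0.0
```

```bash
python3 - <<'E'
from plant import manip
from h import *
f=manip.grab_frame("wrist"); cv2.imwrite("pics/w2.png",f["image"]); np.savez("pics/w2.npz",**f)
s=manip.state();print(s["tool_pos"],R.from_quat(np.roll(s["tool_rot"],-1)).as_matrix().round(3))
[print(*b) for b in blobs(f,(3,150,90),(13,255,255),.11)]
E
```

```text
[0.60404295 0.21527752 0.2452962 ] [[-1.    -0.019 -0.   ]
 [-0.019  1.    -0.   ]
 [ 0.    -0.    -1.   ]]
[322.9 187.9] 1267.5 [600.9 218.9] [36.5 32.6] 0.3
[442.4  31.8] 3954.5 [473.8 306. ] [41.  71.8] 34.2
[ 70.9 121.9] 16876.0 [551.8   4.4] [118.  184.2] 73.7
```

View pics/w2.png

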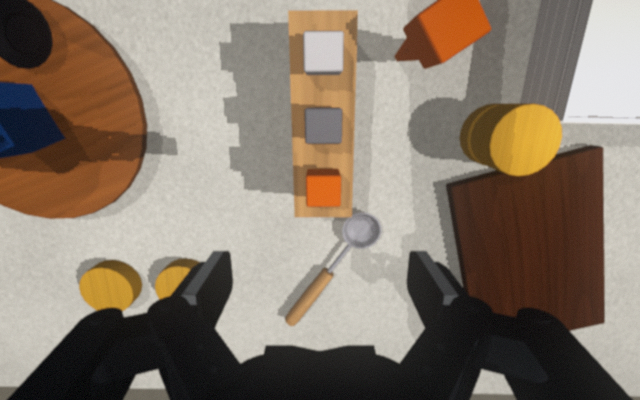

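The wrist view shows the orange head at (323,188), in the end slot by the spoon. Combining both cameras puts it at about (0.604, 0.2175). I'll descend and grip.

Request:
servo_tool([
  [[0,2,45,0,0,0,85],[0,0,45,0,0,0,85],[0,0,40,0,0,0,85],[0,0,12,0,0,0,85],[0,0,8,0,0,0,60],[0,0,0,0,0,0,45],[0,0,0,0,0,0,28],[0,0,0,0,0,0,25],[0,0,0,0,0,0,25],[0,0,0,0,0,0,25]],
])

```text
time: 5.45
tool_pos: [0.6061, 0.2177, 0.0976]
tool_rot: [0.002, -0.009, 1.0, 0.0]
contact_force: [0.4, -0.4, 6.5]
gripper_width: 0.36
grasp_force: 60.1
```

Request:
servo_tool([
  [[0,0,-10,0,0,0,25],[0,0,-30,0,0,0,25],[0,0,-40,0,0,0,25],[0,0,-40,0,0,0,25],[0,0,-30,0,0,0,25],[0,0,0,0,0,0,25]],
])

```text
time: 6.2
tool_pos: [0.606, 0.2177, 0.2489]
tool_rot: [0.003, -0.009, 1.0, 0.001]
contact_force: [0.1, -0.0, -1.3]
gripper_width: 0.362
grasp_force: 60.2
```

```bash
python3 - <<'E'
from plant import manip
from h import *
f=manip.grab_frame("wrist"); cv2.imwrite("pics/w3.png",f["image"]); np.savez("pics/w3.npz",**f)
s=manip.state();print(s["tool_pos"],s["gripper_width"],s["contact_force"])
[print(*b) for b in blobs(f,(3,150,90),(13,255,255),.11)]
E
```

```text
[0.60488644 0.21746723 0.24605867] 0.36209396119098575 [-0.4491186   0.02188557 -1.33600507]
[581.1 225.9] 54.0 [638.6 468.2] [27.2  8.3] 8.7
[319.3 260. ] 6118.5 [677.6 218.6] [116.   71.4] 1.2
[543.6 187.6] 1105.0 [599.5 421.4] [50.2 42.6] 21.5
[438.3  29. ] 3722.0 [473.7 306.1] [41. 71.] 34.4
[ 65.1 116. ] 17266.5 [552.6   4.2] [117.7 184.2] 73.3
```

View pics/w3.png

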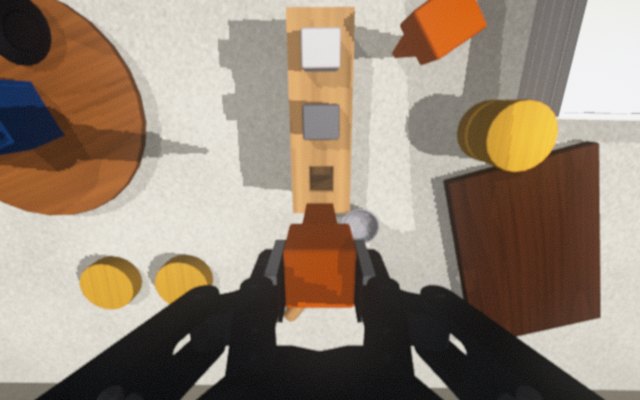

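The wedge is held upright: tip at about (320,205), head at about (320,275), and the slot behind it is empty. Now I work out the tip in the tool frame and the move to the keyway.

```bash
python3 - <<'E'
from h import *
f=dict(np.load("pics/w3.npz"));w=dict(np.load("pics/w1.npz"));t=dict(np.load("pics/top0.npz"))
h=cv2.cvtColor(f["image"],cv2.COLOR_BGR2HSV);m=cv2.inRange(h,(3,150,60),(13,255,255))
for r in range(200,312,6):
    c=np.where(m[r,270:370])[0]+270
    if len(c):print(r,c.min(),c.max(),(c.min()+c.max())/2)
print("tip edge rel TCP",cast(f,[320,204.5],.1594)-[.6049,.2175,.246])
print("head top rel TCP",cast(f,[[320,306],[320,250]],.259)-[.6049,.2175,.246])
# keyway in wrist 1: gap between spindle lip (crop row330) and wall (388), cols 120-272
px=np.array([[196,330],[196,388],[196,359]])/6-.5+[290,145]
print("kw wrist",cast(w,px,.085))
# spindle circle centre
print(cast(w,np.array([[195,250]])/6-.5+[290,145],.085), cast(t,np.array([[602-390,228]])/10-.5+[322,212],.085))
E
```

```text
206 306 332 319.0
212 305 334 319.5
218 305 334 319.5
224 302 337 319.5
230 290 349 319.5
236 288 351 319.5
242 286 353 319.5
248 284 354 319.0
254 283 356 319.5
260 283 355 319.0
266 284 355 319.5
272 284 354 319.0
278 284 354 319.0
284 284 354 319.0
290 285 354 319.5
296 285 354 319.5
302 285 354 319.5
308 288 292 290.0
tip edge rel TCP [[-0.00087059  0.00048618 -0.0866    ]]
head top rel TCP [[ 0.01425895  0.00039103  0.013     ]
 [-0.01447351 -0.00013387  0.013     ]]
kw wrist [[ 0.55806528 -0.1044879   0.085     ]
 [ 0.56756958 -0.1006588   0.085     ]
 [ 0.56279366 -0.10258292  0.085     ]]
[[ 0.54532305 -0.10979865  0.085     ]] [[ 0.54582473 -0.1120887   0.085     ]]
```

Request:
servo_tool([
  [[0,0,0,0,0,-10.3,25],[0,0,0,0,0,-10.3,25],[20,-35.4,0,0,0,0,25],[20,-35.4,0,0,0,0,25],[20,-35.4,0,0,0,0,25],[20,-35.4,0,0,0,0,25],[20,-35.4,0,0,0,0,25],[20,-35.4,0,0,0,0,25],[20,-35.4,0,0,0,0,25],[19,-35.4,0,0,0,0,25],[0,0,30,0,0,0,25],[0,0,16,0,0,0,25]],
])

```text
time: 7.75
tool_pos: [0.5591, -0.1043, 0.1949]
tool_rot: [-0.003, -0.187, 0.982, 0.002]
contact_force: [-0.4, -0.1, -1.5]
gripper_width: 0.359
grasp_force: 60.3
```

Request:
servo_tool([
  [[0,0,0,0,0,0,25],[0,0,0,0,0,0,25]],
])

```text
time: 8.0
tool_pos: [0.5615, -0.1041, 0.1996]
tool_rot: [0.0, -0.188, 0.982, -0.0]
contact_force: [0.8, -0.3, -0.4]
gripper_width: 0.362
grasp_force: 60.3
```

```bash
python3 - <<'E'
from plant import manip
from h import *
f=manip.grab_frame("wrist");t=manip.grab_frame("top");s=manip.grab_frame("scene")
for n,g in(("w4",f),("t4",t),("s4",s)): np.savez(f"pics/{n}.npz",**g)
st=[manip.state()["tool_pos"]];print(st)
c=np.zeros((600,800,3),np.uint8)
c[:400,:400]=cv2.resize(f["image"][140:240,270:370],(400,400),interpolation=cv2.INTER_CUBIC)
c[:400,400:]=cv2.resize(s["image"][140:220,280:360],(400,400),interpolation=cv2.INTER_CUBIC)
c[400:,:200]=cv2.resize(t["image"][212:252,322:362],(200,200))
cv2.imwrite("pics/c4.png",c)
E
```

```text
[array([ 0.56196402, -0.10433754,  0.20060149])]
```

View pics/c4.png

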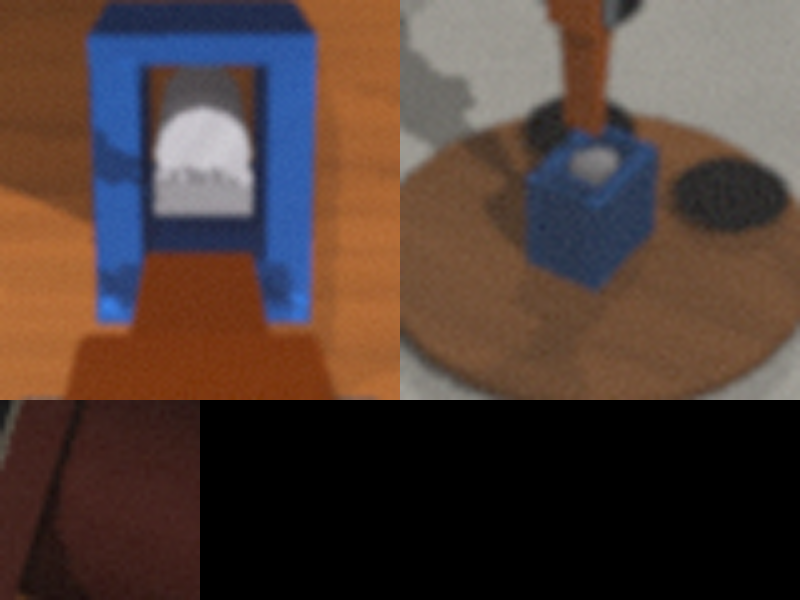

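The wrist crop shows the tip at columns 145–252 and the gap at 148–258, so the tip is about 1 mm to the left. The spindle lip edge is at row 216 and the tip edge at row 252.

```bash
python3 - <<'E'
from h import *
f=dict(np.load("pics/w4.npz"));s=dict(np.load("pics/s4.npz"));T=np.array([.5620,-.1043,.2003])
a=np.radians(21.7);X=np.array([np.cos(a),np.sin(a),0]);Y=np.array([-X[1],X[0],0])
def rep(n,p): d=p-T;print(n,"X %.1f Y %.1f"%(d@X*1e3,d@Y*1e3))
W=lambda c,r:np.array([c,r])/4-.5+[270,140]
S=lambda c,r:np.array([c-400,r])/5-.5+[280,140]
rep("w spindle lip edge",cast(f,W(203,216),.085)[0])
rep("w spindle top band",cast(f,W(203,180),.091)[0])
rep("w tip edge",cast(f,W(198.5,252),.2003-.0866)[0])
rep("w hub far corner -x",cast(f,W(203,35),.085)[0])
rep("w hub bottom +x z85",cast(f,W(205,323),.085)[0])
rep("s tip",cast(s,S(583,136),.2003-.0866)[0])
for n,c in(("left",(529,180)),("right",(656,147)),("back",(580,130)),("front",(604,208))): rep("s hub "+n,cast(s,S(*c),.085)[0])
rep("s spindle",cast(s,S(594,163),.085)[0])
E
```

```text
w spindle lip edge X -4.1 Y 1.0
w spindle top band X -13.5 Y 1.0
w tip edge X -5.7 Y 0.1
w hub far corner -x X -41.9 Y 1.0
w hub bottom +x z85 X 20.0 Y 1.4
s tip X 7.4 Y 4.3
s hub left X 23.4 Y -18.7
s hub right X -38.1 Y 23.0
s hub back X -28.2 Y -19.4
s hub front X 21.3 Y 26.5
s spindle X -7.8 Y 2.3
```

```bash
python3 - <<'E'
from h import *
for n in("w1","w2","w3","w4"):
    f=dict(np.load(f"pics/{n}.npz"));print(n,f["eye"],rot(f["rotation"])[:,2])
from plant import manip
for i in range(1): s=manip.state();print(s["tool_pos"],s["joint_pos"],s["contact_force"])
f=dict(np.load("pics/w4.npz"));h=cv2.cvtColor(f["image"],cv2.COLOR_BGR2HSV)
m=cv2.inRange(h,(3,190,60),(13,255,255))
for r in range(196,312,4):
    c=np.where(m[r,290:360])[0]+290
    if len(c):print(r,c.min(),c.max(),h[r,320])
E
```

```text
w1 [ 0.47357473 -0.14181518  0.37323603] [ 0.27510528  0.11174026 -0.95489853]
w2 [0.52744267 0.21415273 0.37379106] [ 0.29719932  0.0057121  -0.95479837]
w3 [0.52880084 0.21580026 0.37697034] [ 0.30311822  0.0069846  -0.95292736]
w4 [ 0.49042949 -0.13250419  0.32807283] [ 0.27677678  0.11018233 -0.95459649]
[ 0.56196402 -0.10433754  0.20060149] [-3.13749709e-01 -4.36806914e-02  1.78513977e+00 -2.50957554e-05
  1.39800475e+00 -2.26278348e+00] [-0.30787434 -0.29315472 -1.46125193]
204 308 329 [  9 191 107]
208 307 332 [ 10 207 116]
212 306 333 [ 10 219 112]
216 305 333 [ 11 224 114]
220 304 334 [ 10 211 117]
224 291 349 [ 11 223 120]
228 290 350 [ 11 216 124]
232 290 351 [ 11 223 120]
236 290 352 [ 10 222 125]
240 290 352 [ 11 219 126]
244 290 353 [ 10 222 125]
248 290 354 [ 10 221 136]
252 290 355 [ 12 236 175]
256 290 355 [ 11 232 187]
260 290 355 [ 14 245 236]
264 290 355 [ 12 234 209]
268 290 355 [ 12 240 182]
272 290 355 [ 11 234 182]
276 290 354 [ 11 237 181]
280 290 354 [ 12 229 183]
284 290 354 [ 11 225 181]
288 290 354 [ 13 246 221]
292 290 354 [ 14 242 240]
296 290 353 [ 14 241 241]
300 290 354 [ 14 246 239]
304 290 353 [ 14 248 238]
```

```bash
python3 - <<'E'
from h import *
for n,yaw,rows in(("w3",1.1,(204.5,)),("w4",21.7,(202.5,))):
    f=dict(np.load(f"pics/{n}.npz"));w=dict(np.load("pics/w1.npz"))
    a=np.radians(yaw);X=np.array([np.cos(a),np.sin(a),0])
    Tz=f["eye"][2]-.1284; T=f["eye"]+.0766*X; T[2]=Tz
    g=cv2.cvtColor(f["image"],cv2.COLOR_BGR2HSV)
    m=cv2.inRange(g,(3,150,60),(13,255,255))
    wd=[(m[r,286:357]>0).sum() for r in range(196,235)]
    tip=196+next(i for i,x in enumerate(wd) if x>12); st=196+next(i for i,x in enumerate(wd) if x>45)
    v=g[:,320,2].astype(int);d=cv2.blur(g[:,312:328,2],(1,3)).mean(1);top=int(np.argmax(np.diff(d)[240:262])+240)
    print(n,"rows",tip,st,top,d[242:264].round())
    for nm,r,z in(("tip",tip-.5,-.0876),("step",st-.5,-.0196),("top",top+.5,.0124)):
        print(nm,"X %.1f"%((cast(f,[320,r],Tz+z)[0]-T)@X*1e3))
E
```

```text
w3 rows 204 225 249 [117. 118. 118. 118. 118. 121. 127. 137. 148. 157. 163. 167. 170. 171.
 172. 172. 172. 172. 172. 172. 171. 171.]
tip X -2.7
step X -14.2
top X -16.2
w4 rows 196 218 249 [126. 126. 126. 127. 127. 130. 137. 149. 161. 170. 175. 179. 185. 192.
 201. 209. 215. 218. 217. 216. 215. 213.]
tip X -10.3
step X -19.1
top X -17.0
```

Allowing for camera bias, the wedge should shift about 2.5 mm toward the hub wall and 1 mm along the gap. I'll do that, then lower it gently and watch the force.

Request:
servo_tool([
  [[-2.5,1,0,0,0,0,25],[0,0,8,0,0,0,25],[0,0,6,0,0,0,25],[0,0,4,0,0,0,25],[0,0,0,0,0,0,25],[0,0,0,0,0,0,25]],
])

```text
time: 8.9
tool_pos: [0.5633, -0.1027, 0.1814]
tool_rot: [0.0, -0.188, 0.982, -0.0]
contact_force: [0.2, 0.4, -0.3]
gripper_width: 0.365
grasp_force: 60.2
```

```bash
python3 - <<'E'
from plant import manip
from h import *
s=manip.grab_frame("scene");f=manip.grab_frame("wrist");np.savez("pics/w5.npz",**f);st=manip.state();print(st["tool_pos"],f["eye"],st["contact_force"])
c=np.zeros((560,800,3),np.uint8)
c[:,:400]=cv2.resize(f["image"][140:210,295:345],(400,560),interpolation=cv2.INTER_CUBIC)
c[:,400:]=cv2.resize(s["image"][150:206,298:338],(400,560),interpolation=cv2.INTER_CUBIC)
cv2.imwrite("pics/c5.png",c)
E
```

```text
[ 0.56337663 -0.10272977  0.18162686] [ 0.49223508 -0.13112115  0.31007388] [-0.49581321 -0.71348363 -0.60992517]
```

View pics/c5.png

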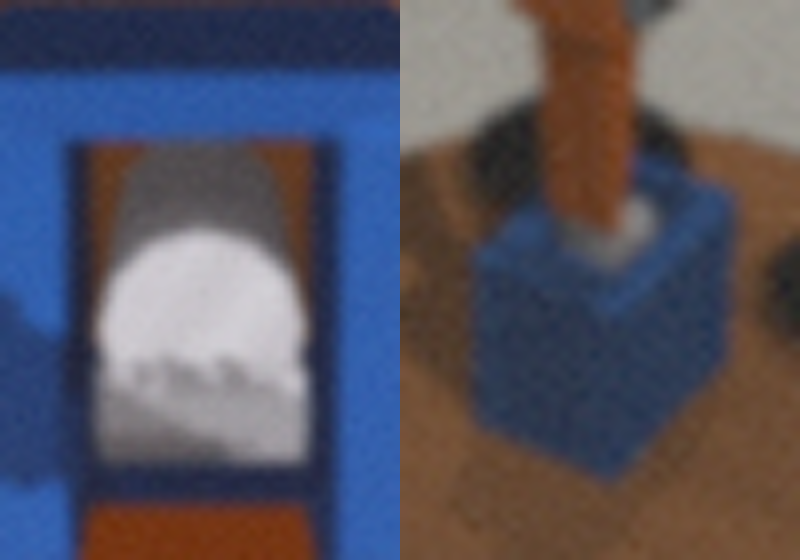

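The wrist crop shows the tip's near edge about 1 mm past the spindle edge (rows 503 and 462), with the sides centred to within 0.6 mm. I'll shift 2 mm more toward the wall and lower it into the throat.

Request:
servo_tool([
  [[-2,0.5,0,0,0,0,25],[0,0,5,0,0,0,25],[0,0,5,0,0,0,25],[0,0,4,0,0,0,25],[0,0,3,0,0,0,25],[0,0,0,0,0,0,25]],
])

```text
time: 9.75
tool_pos: [0.5647, -0.1014, 0.1639]
tool_rot: [-0.0, -0.188, 0.982, 0.0]
contact_force: [-0.3, 0.9, -0.1]
gripper_width: 0.368
grasp_force: 60.2
```

Request:
servo_tool([
  [[0,0,3,0,0,0,25],[0,0,3,0,0,0,25],[0,0,2,0,0,0,25],[0,0,0,0,0,0,25]],
])

```text
time: 10.25
tool_pos: [0.5647, -0.1014, 0.156]
tool_rot: [-0.0, -0.188, 0.982, 0.0]
contact_force: [-0.5, -0.5, -0.4]
gripper_width: 0.362
grasp_force: 60.2
```

Request:
servo_tool([
  [[0,0,2,0,0,0,25],[0,0,2,0,0,0,25],[0,0,0,0,0,0,25]],
])

```text
time: 10.62
tool_pos: [0.5646, -0.1016, 0.1521]
tool_rot: [-0.0, -0.188, 0.982, -0.0]
contact_force: [-2.3, -1.4, 1.5]
gripper_width: 0.365
grasp_force: 60.3
```

A light contact pushes the wedge away from the hub wall, so I'll ease it back toward the spindle.

Request:
servo_tool([
  [[0.8,0,0,0,0,0,25],[0,0,2,0,0,0,25],[0,0,0,0,0,0,25]],
])

```text
time: 11.0
tool_pos: [0.5642, -0.1017, 0.1502]
tool_rot: [0.0, -0.188, 0.982, -0.0]
contact_force: [-0.1, -0.8, -0.5]
gripper_width: 0.363
grasp_force: 60.4
```

Request:
servo_tool([
  [[0,0,2,0,0,0,25],[0,0,0,0,0,0,25]],
])

```text
time: 11.25
tool_pos: [0.5643, -0.1019, 0.1487]
tool_rot: [0.0, -0.188, 0.982, -0.0]
contact_force: [-1.4, -1.4, 4.0]
gripper_width: 0.364
grasp_force: 60.9
```

Request:
servo_tool([
  [[0.7,0,0,0,0,0,25],[0,0,0,0,0,0,25]],
])

```text
time: 11.5
tool_pos: [0.564, -0.102, 0.1487]
tool_rot: [0.001, -0.188, 0.982, -0.0]
contact_force: [-1.0, -0.1, 3.2]
gripper_width: 0.36
grasp_force: 60.8
```

Request:
servo_tool([
  [[0,0,2,0,0,0,25],[0,0,0,0,0,0,25]],
])

```text
time: 11.75
tool_pos: [0.5642, -0.1021, 0.1475]
tool_rot: [0.001, -0.188, 0.982, -0.0]
contact_force: [-1.6, 0.4, 6.3]
gripper_width: 0.365
grasp_force: 61.4
```

It is now nearly snug and possibly leaning. I'll let go and push on the head with the closed fingers.

Request:
servo_tool([
  [[0,0,0,0,0,0,45],[0,0,0,0,0,0,60],[0,0,0,0,0,0,60],[0,0,-15,0,0,0,60],[0,0,-20,0,0,0,60],[0,0,-15,0,0,0,60],[0,0,0,0,0,0,0],[0,0,0,0,0,0,0],[0,0,0,0,0,0,0],[0,0,0,0,0,0,0],[0,0,0,0,0,0,0]],
])

```text
time: 13.12
tool_pos: [0.5633, -0.102, 0.1959]
tool_rot: [-0.0, -0.188, 0.982, 0.0]
contact_force: [0.3, 0.0, -0.2]
gripper_width: 0.003
grasp_force: 0.0
```

```bash
python3 - <<'E'
from plant import manip
from h import *
f=manip.grab_frame("wrist");s=manip.grab_frame("scene");np.savez("pics/w6.npz",**f)
st=manip.state();print(st["tool_pos"],f["eye"],st["contact_force"],st["gripper_width"])
c=np.zeros((600,800,3),np.uint8)
c[:320,:512]=cv2.resize(f["image"],(512,320))
c[320:,:400]=cv2.resize(s["image"][130:214,268:388],(400,280),interpolation=cv2.INTER_CUBIC)
c[320:,400:]=cv2.resize(f["image"][140:310,200:440],(400,280),interpolation=cv2.INTER_CUBIC)
cv2.imwrite("pics/c6.png",c)
E
```

```text
[ 0.563443   -0.10198434  0.19610378] [ 0.4923283  -0.13038634  0.32442318] [-0.09410952 -0.34558209  0.46969721] -0.0010198117843245075
```

View pics/c6.png

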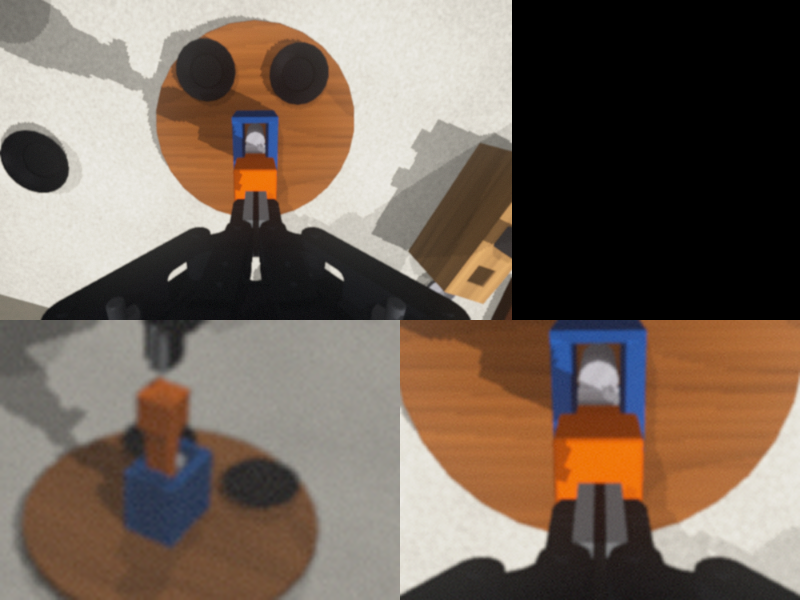

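The wedge stands upright in the gap by itself, with the closed fingers above its head. I'll press down in small steps.

Request:
servo_tool([
  [[0,0,8,0,0,0,0],[0,0,6,0,0,0,0],[0,0,2,0,0,0,0],[0,0,0,0,0,0,0]],
])

```text
time: 13.72
tool_pos: [0.5633, -0.1019, 0.1799]
tool_rot: [-0.0, -0.188, 0.982, 0.0]
contact_force: [0.1, 0.0, 0.9]
gripper_width: -0.003
grasp_force: 0.0
```

Request:
servo_tool([
  [[0,0,2,0,0,0,0],[0,0,0,0,0,0,0]],
])

```text
time: 13.98
tool_pos: [0.5635, -0.102, 0.1783]
tool_rot: [0.0, -0.188, 0.982, -0.0]
contact_force: [-0.2, -0.3, -0.8]
gripper_width: -0.001
grasp_force: 0.0
```

Request:
servo_tool([
  [[0,0,2,0,0,0,0],[0,0,0,0,0,0,0]],
])

```text
time: 14.22
tool_pos: [0.5634, -0.102, 0.1761]
tool_rot: [-0.0, -0.188, 0.982, 0.0]
contact_force: [0.5, 0.4, -0.1]
gripper_width: 0.002
grasp_force: 0.0
```

Request:
servo_tool([
  [[0,0,2,0,0,0,0],[0,0,0,0,0,0,0]],
])

```text
time: 14.48
tool_pos: [0.5635, -0.102, 0.1743]
tool_rot: [0.0, -0.188, 0.982, -0.0]
contact_force: [0.0, 1.6, 0.7]
gripper_width: -0.002
grasp_force: 0.1
```

Request:
servo_tool([
  [[0,0,1.5,0,0,0,0],[0,0,0,0,0,0,0]],
])

```text
time: 14.72
tool_pos: [0.5642, -0.1022, 0.1742]
tool_rot: [0.001, -0.188, 0.982, -0.001]
contact_force: [-0.8, -0.3, 4.6]
gripper_width: 0.003
grasp_force: 2.6
```

Request:
servo_tool([
  [[0,0,1,0,0,0,0],[0,0,0,0,0,0,0]],
])

```text
time: 14.98
tool_pos: [0.5647, -0.1023, 0.174]
tool_rot: [0.002, -0.188, 0.982, -0.001]
contact_force: [-0.1, 0.5, 8.0]
gripper_width: -0.0
grasp_force: 3.8
```

Request:
servo_tool([
  [[0,0,1,0,0,0,0],[0,0,0,0,0,0,0]],
])

```text
time: 15.22
tool_pos: [0.5651, -0.1025, 0.1736]
tool_rot: [0.002, -0.188, 0.982, -0.001]
contact_force: [-0.0, 0.1, 9.6]
gripper_width: -0.001
grasp_force: 4.6
```

Request:
servo_tool([
  [[0,0,0.8,0,0,0,0],[0,0,0,0,0,0,0]],
])

```text
time: 15.48
tool_pos: [0.5654, -0.1026, 0.1734]
tool_rot: [0.002, -0.188, 0.982, -0.001]
contact_force: [-0.2, 1.0, 10.4]
gripper_width: -0.005
grasp_force: 5.4
```

Request:
servo_tool([
  [[0.5,0,1,0,0,0,0],[0,0,0,0,0,0,0]],
])

```text
time: 15.72
tool_pos: [0.5652, -0.1029, 0.1729]
tool_rot: [0.003, -0.188, 0.982, -0.002]
contact_force: [-0.6, 0.1, 12.9]
gripper_width: 0.0
grasp_force: 6.1
```

Request:
servo_tool([
  [[0,0,0.7,0,0,0,0],[0,0,0,0,0,0,0]],
])

```text
time: 15.98
tool_pos: [0.5656, -0.103, 0.1729]
tool_rot: [0.003, -0.188, 0.982, -0.002]
contact_force: [-1.3, -0.0, 13.5]
gripper_width: -0.001
grasp_force: 6.8
```

Request:
servo_tool([
  [[0,0,0.7,0,0,0,0],[0,0,0,0,0,0,0],[0,0,0,0,0,0,0]],
])

```text
time: 16.35
tool_pos: [0.5658, -0.1031, 0.1726]
tool_rot: [0.004, -0.188, 0.982, -0.002]
contact_force: [0.5, 0.5, 14.7]
gripper_width: -0.001
grasp_force: 7.4
```

The downward push reached about 14.7 N, near the middle of the 12–18 N window. I'll ease off and withdraw.

Request:
servo_tool([
  [[0,0,-3,0,0,0,0],[0,0,-4,0,0,0,0],[0,0,-10,0,0,0,0],[0,0,-30,0,0,0,0],[0,0,-40,0,0,0,0],[0,0,-20,0,0,0,0],[0,0,0,0,0,0,0],[0,0,0,0,0,0,0]],
])

```text
time: 17.35
tool_pos: [0.5623, -0.102, 0.2726]
tool_rot: [-0.001, -0.188, 0.982, 0.001]
contact_force: [0.9, -0.5, -0.3]
gripper_width: -0.0
grasp_force: 0.0
```

```bash
python3 - <<'E'
from plant import manip
from h import *
w6=dict(np.load("pics/w6.npz"));f=manip.grab_frame("wrist")
for g in(w6,f):
  for b in blobs(g,(3,200,130),(15,255,255),.160,300):
    if abs(b[2][0]-560)<40: print(*b)
print(manip.state()["contact_force"])
E
```

```text
[318.6 229.2] 1728.0 [ 558.8 -104.3] [25.7 32.2] 22.8
[316.5 198.7] 1213.5 [ 563.7 -104.2] [29.8 31.8] 21.6
[-0.81384265 -0.60029913 -0.45459989]
```

The head is still in place: 30 × 32 mm seen from above at (0.564, -0.104), which is consistent with it standing upright and wedged. The robot is clear, so I'm handing in.

```bash
python3 -c "
from plant import manip
print(manip.job_done())"
```

```text
the job is handed in; nothing more can be done
None
```

I pressed the orange wedge into the hub–spindle gap with about 15 N, inside the 12–18 N window, and left it standing upright. I then let go, moved the arm clear and handed the job in; no verdict came back.

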